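Swap the fuse block between two breakers

ROBOT

A 6-joint arm with a two-finger parallel gripper is mounted at the origin on the work surface. World frame = base frame: x ahead of the robot, y to its left, z up, the work surface at z = 0. Lengths are in m, angles in rad, forces in N, time in s.
With the tool pointing down it reaches from about 0.35 to 0.975 m from the base axis. Payload 7.1 kg.
Tool frame: the origin (TCP) lies midway between the tips of the shut fingers; the grasp point (between the pads) lies 19 mm behind it; z points along the fingers, y is the line along which they close (so a half turn about z gives the same grasp; the last joint's range is limited). The gripper opens to 88 mm and grips with 3 to 60 N. Pads are 20 mm wide; open, the fingers measure 115 mm over their backs; the gripper's body (75 mm by 178 mm) begins 61 mm behind the grasp point.
Start: joints at [1.176, 0.423, 1.63, -0, 1.089, -0.019], TCP at [0.229, 0.581, 0.223] pointing down, gripper open.
Joint ranges: [-3, 3], [-0.9, 2.11], [0.09, 2.58], [-1.31, 4.45], [0.11, 2.69], [-2.54, 2.54]. Speed limits (rad/s): [2.39, 2.39, 3.01, 3.14, 3.14, 3.14].

INTERFACE

Orientations are given as a unit quaternion [x, y, z, w].
In Python, from station import env gives the robot as it stands.
- The arm moves only by the tool play_rows, never from a script. Its argument "series" is a list of rows, each an object with "jaw": the gripper's target within -1 to 1 (fully open at 1, half-way at 0, shut at -1); "translation": the shift along the tool's x, y, z in cm, a list of three; "rotation": the turn, a rotation vector about the tool's x, y, z in rad, a list of three. In form: [{"jaw": jaw, "translation": [x, y, z], "rotation": [rx, ry, rz]}, ...]. A call has 1 to 10 rows; each row shifts and turns the commanded pose from where the row before left it, along the tool's axes as they then stand; what a row does not reach is not made up. A row lasts 1/12 s, in which the tool goes at most 41.7 mm and 7.16 degrees, less where a joint would pass 70% of its speed; a pose out of reach is approached as far as the arm can. A call is refused whole if a number of a shift passes 4.17 or a number of a turn 0.125, either way. A call with a gripper value outside its range is refused whole. The fingers move at their own pace and stop on an object; "grip_force" is the grip in N (left out, the last holds). Time passes only in rows, so rows that do not move let the fingers close. It gives the time, the measured TCP pose, the force, the opening and the grip force at its end, in the units of the state.
- env.read_state(): the state, without advancing time (a new reading comes with each control period).
- env.capture(name): name is "side" or "top" or "wrist"; returns (picture, depth): 400x640x3 uint8, blue, green, red; 400x640 float32, m along the optical axis (not along the pixel's ray), 0 where there is no reading.
- env.camera_info(name): a dict with "vertical_fov" (degrees; the focal length in pixels is half the picture's height over the tangent of half this angle, whatever the lens; pixels are square), "cx", "cy" (the principal point, pixels), "R" (3x3) and "t" (3): a world point X has camera coordinates R X + t; the wrist camera has in their place "mount" (4x4, takes a point from camera to tool coordinates, whose origin is the TCP and whose axes are the flange's). Camera axes: x right, y down, z forward; pixel columns grow to the right and rows downward; lengths in m; the calibration is good to about 2 mm. A picture is of the moment at which its call begins: read the wrist's pose just before it. camera_info takes no time and is no camera call.
- env.close_job(): hands the job in; it is judged then, once.
The state is a dict: "time": time; "joints": joint angles; "joint_vel": joint speeds; "joint_torque": joint torques, N m; "ee_pos": TCP position; "tool_rot": TCP orientation; "wrist_force": force on the tool from outside, world axes, zero at the start; "torque": the same for the moment, N m; "finger_gap": finger opening in m; "grasp_force": force on a finger pad.
Only numpy, scipy, OpenCV 4.12 (cv2) and the standard library are available. Lean on these libraries where they do the work, as an engineer would, in place of code of your own. Each camera call takes 0.05 s, during which the arm holds its last target. There are 200 camera calls.

TASK

The black-and-red fuse block in the open distribution box has to be replaced, but the two breakers crowd it in: first stand both breakers upright on the cardboard, then put the old fuse block in the yellow bin, then seat the new white-and-green one squarely on the white middle bay. Finally put each breaker back squarely on the bay of its own colour, whichever one it came from. Keep the breakers and the new block upright throughout and leave the drill battery where it is.

Things in the scene. Friction and masses are not known exactly. Their poses are not given: they have to be found in the camera images.
- breaker_blue: stepped circuit breaker, loose, about 220 g: white body 85 x 35 x 42 mm (x, y, z); on its middle the blue nose 45 x 35 (x, y), 30 tall, two black toggles on top (2 mm). Origin: centre of underside, z up. Starts upright on either outer bay, its x along the bay, 8 mm off the old fuse block. Grip the nose from above across its 45 mm (along x), tips over the white shoulders. A half turn is the same.
- breaker_orange: stepped circuit breaker, loose, about 220 g: white body 85 x 35 x 42 mm (x, y, z); on its middle the orange nose 45 x 35 (x, y), 30 tall, two black toggles on top (2 mm). Origin: centre of underside, z up. Starts upright on either outer bay, its x along the bay, 8 mm off the old fuse block. Grip the nose from above across its 45 mm (along x), tips over the white shoulders. A half turn is the same.
- fuse_old: the old fuse block, loose, about 150 g: plain block 88 x 35 x 34 mm (x, y, z), black with a red panel on top. Origin: centre of underside, z up. Grip it across its 35 mm (along y). At the start it stands on the middle bay between the two breakers; with only about 8 mm on either side there is no room for fingers until they are gone.
- fuse_new: the new fuse block, loose, about 150 g: plain block 88 x 35 x 34 mm (x, y, z), white with a green panel on top. Origin: centre of underside, z up. Grip it across its 35 mm (along y). At the start it stands on the bench to one side. Half a turn makes no difference.
- bay_mid: white seat strip 135 x 35 x 6 mm (x, y, z), fixed on the floor of the open box; its ends show past the device on it. Origin: centre of underside (top 6 mm higher); x along the strip. Middle one of three parallel bays 43 mm apart, at the centre of the grey box, which is fixed, 220 (along x) x 260 x 48 high outside, walls and floor 5 mm, sides parallel to the bays.
- bay_blue: blue seat strip 135 x 35 x 6 mm (x, y, z), fixed on the floor of the open box; its ends show past the device on it. Origin: centre of underside (top 6 mm higher); x along the strip. One of the two outer bays; which side it is on varies.
- bay_orange: orange seat strip 135 x 35 x 6 mm (x, y, z), fixed on the floor of the open box; its ends show past the device on it. Origin: centre of underside (top 6 mm higher); x along the strip. One of the two outer bays; which side it is on varies.
- board: flat piece of brown cardboard fixed on the bench beside the box, 170 x 190 x 4 mm (x, y, z), with room for both breakers side by side. Origin: centre of the underside, top 4 mm higher.
- bin: open yellow scrap bin fixed on the bench on the other side of the box, 190 x 170 x 55 mm (x, y, z) outside, walls and floor 5 mm. Origin: centre of the underside.
- battery: drill battery, a bystander: black block with a red top, 105 x 72 x 59 mm, standing on the bench. Origin: centre of the underside.
There are look-alikes about, which are no part of the job. Leave any blue or orange look-alike of the fuse_old alone. Leave any orange or turquoise look-alike of the fuse_new alone.

How it is judged:
On the way, in this order (a step that is already met when the one before it is completed fails the run):
1. both breakers stand upright on the cardboard, the old fuse block still on the middle bay (x of breaker_blue in the frame of board between -0.085 and 0.085 m and y of breaker_blue in the frame of board between -0.095 and 0.095 m and z of each of breaker_blue, breaker_orange in the frame of board below 0.012 m and angle between each of breaker_blue, breaker_orange's own z axis and vertical below 0.12 rad and x of breaker_orange in the frame of board between -0.085 and 0.085 m and y of breaker_orange in the frame of board between -0.095 and 0.095 m and horizontal distance between fuse_old and bay_mid below 0.025 m and z of fuse_old in the frame of bay_mid below 0.012 m), for 0.2 s.
2. the old fuse block lies in the yellow bin, both breakers still on the cardboard (x of breaker_blue in the frame of board between -0.085 and 0.085 m and y of breaker_blue in the frame of board between -0.095 and 0.095 m and z of each of breaker_blue, breaker_orange in the frame of board below 0.012 m and angle between each of breaker_blue, breaker_orange's own z axis and vertical below 0.12 rad and x of breaker_orange in the frame of board between -0.085 and 0.085 m and y of breaker_orange in the frame of board between -0.095 and 0.095 m and x of fuse_old in the frame of bin between -0.085 and 0.085 m and y of fuse_old in the frame of bin between -0.075 and 0.075 m and z of fuse_old in the frame of bin below 0.055 m), for 0.2 s.
3. the new fuse block is seated on the middle bay, both breakers still on the cardboard (x of breaker_blue in the frame of board between -0.085 and 0.085 m and y of breaker_blue in the frame of board between -0.095 and 0.095 m and z of each of breaker_blue, breaker_orange in the frame of board below 0.012 m and angle between each of breaker_blue, breaker_orange, fuse_new's own z axis and vertical below 0.12 rad and x of breaker_orange in the frame of board between -0.085 and 0.085 m and y of breaker_orange in the frame of board between -0.095 and 0.095 m and horizontal distance between fuse_new and bay_mid below 0.01 m and z of fuse_new in the frame of bay_mid below 0.01 m and angle between the x axis of fuse_new and the x axis of bay_mid, either way round below 0.2 rad), for 0.2 s.
At the end, for the whole second after the job is handed in: Each breaker stands on the bay of its colour and the new fuse block on the middle bay: centred within 10 mm, down on the strip (within 4 mm), upright, within 0.2 rad of its direction (either way round); the old fuse block lies in the yellow bin; all released and at rest (horizontal distance between breaker_blue and bay_blue below 0.01 m and z of breaker_blue in the frame of bay_blue below 0.01 m and angle between each of breaker_blue, breaker_orange, fuse_new's own z axis and vertical below 0.12 rad and angle between the x axis of breaker_blue and the x axis of bay_blue, either way round below 0.2 rad and horizontal distance between breaker_orange and bay_orange below 0.01 m and z of breaker_orange in the frame of bay_orange below 0.01 m and angle between the x axis of breaker_orange and the x axis of bay_orange, either way round below 0.2 rad and horizontal distance between fuse_new and bay_mid below 0.01 m and z of fuse_new in the frame of bay_mid below 0.01 m and angle between the x axis of fuse_new and the x axis of bay_mid, either way round below 0.2 rad and x of fuse_old in the frame of bin between -0.085 and 0.085 m and y of fuse_old in the frame of bin between -0.075 and 0.075 m and z of fuse_old in the frame of bin below 0.055 m and linear speed of each of breaker_blue, breaker_orange, fuse_new, fuse_old below 0.02 m/s); the robot touches nothing.
It fails at once if a breaker or the new fuse block tips over (more than 40 degrees) (angle between any of breaker_blue, breaker_orange, fuse_new's own z axis and vertical above 0.7 rad).
It fails at once if the drill battery is shifted by more than 25 mm (distance of battery from where it was at the start of the episode above 0.025 m).
It also fails if it takes over 134 s, if anything falls off the work surface, if the arm or the gripper's body presses on something with over 40 N, if the wrist force passes 120 N, or if a joint passes its speed limit or range.

## Working session

There is one attempt and no reset: what is moved stays moved. The work goes in short steps, Python scripts to look and compute and a tool call to move; the robot and the scene stay as the last step left them, time stands still between calls to the robot, and variables do not carry over. Pictures are saved under pics/ and viewed, at most 14 in all, crops included, and the job is handed in when it is done.

Besides the shell and the picture viewer there is one more tool, called after "Call:" as name(argument=value, ...) on one line, values as JSON. play_rows: Moves the arm, as the interface text tells. Its arguments: {"type":"object","properties":{"series":{"type":"array","items":{"type":"object","properties":{"jaw":{"type":"number"},"translation":{"type":"array","items":{"type":"number"}},"rotation":{"type":"array","items":{"type":"number"}}}}},"grip_force":{"type":"number"}},"required":["series"]}

```bash
mkdir -p pics; cat > h.py <<'E'
import numpy as np, cv2
from station import env
from scipy.spatial.transform import Rotation as Rn
def cam(n):
    c=env.camera_info(n); f=200/np.tan(np.radians(c["vertical_fov"])/2)
    if "R" in c: R=np.array(c["R"]);t=np.array(c["t"])
    else:
        s=env.read_state(); T=np.eye(4); T[:3,:3]=Rn.from_quat(s["tool_rot"]).as_matrix(); T[:3,3]=s["ee_pos"]
        M=np.linalg.inv(T@np.array(c["mount"])); R=M[:3,:3];t=M[:3,3]
    return f,c["cx"],c["cy"],R,t
def ray(C,u,v,z):
    f,cx,cy,R,t=C; o=-R.T@t; d=R.T@np.array([(u-cx)/f,(v-cy)/f,1]); return o+d*(z-o[2])/d[2]
def pts(C,D):
    f,cx,cy,R,t=C; v,u=np.mgrid[:D.shape[0],:D.shape[1]]
    P=np.stack([(u-cx)/f*D,(v-cy)/f*D,D],-1); return (P-t)@R
E
python3 - <<'E'
from h import *
for n in("top","side"):
    p,d=env.capture(n); cv2.imwrite(f"pics/{n}0.png",p); np.savez(f"{n}0.npz",p=p,d=d); print(n,env.camera_info(n))
s=env.read_state(); print(s)
print(env.camera_info("wrist"))
E
```

```text
top {'vertical_fov': 50.159184954993144, 'cx': 313.0273166075696, 'cy': 197.53843336529226, 'R': array([[-0.02656525, -0.99964599, -0.00147572],
       [-0.98933798,  0.02650272, -0.14320606],
       [ 0.14319447, -0.00234432, -0.98969179]]), 't': array([0.05472586, 0.49408306, 1.12351377])}
side {'vertical_fov': 42.65615315280983, 'cx': 324.63355618549474, 'cy': 204.68246665619944, 'R': array([[ 9.99361161e-01, -2.84243384e-02,  2.16639601e-02],
       [ 5.85846676e-04, -5.93062286e-01, -8.05156371e-01],
       [ 3.57341149e-02,  8.04654698e-01, -5.92666762e-01]]), 't': array([-0.50023597,  0.06469674,  1.21496336])}
{'time': 0.1, 'joints': array([ 1.17601267e+00,  4.23809389e-01,  1.63063636e+00, -2.39410187e-05,
        1.08859920e+00, -1.89698891e-02]), 'joint_vel': array([ 2.91962833e-04, -2.29769358e-03, -1.68607833e-03, -4.62336642e-06,
        1.14535252e-03,  2.55966978e-06]), 'joint_torque': array([ 5.54003745e-04, -5.45609021e+01, -2.74325395e+01,  6.45158929e-02,
        1.88664836e-02, -2.45821940e-05]), 'ee_pos': array([0.22915652, 0.5809107 , 0.22194241]), 'tool_rot': array([ 1.86797522e-01,  9.82398167e-01, -7.12838348e-04, -1.38777592e-04]), 'wrist_force': array([ 0.77269966, -0.22583363,  0.47539637]), 'torque': array([-0.00966534,  0.01438861,  0.03839664]), 'grasp_force': 0.0, 'finger_gap': 0.08777068274708795}
{'vertical_fov': 71.85904299158892, 'cx': 318.78034416273385, 'cy': 195.8261738903044, 'mount': array([[ 5.30539947e-04, -9.54451613e-01, -2.98365274e-01,
         8.30418953e-02],
       [ 9.99999520e-01,  2.60434779e-04,  9.45040598e-04,
         7.39168584e-04],
       [-8.24290829e-04, -2.98365632e-01,  9.54451293e-01,
        -1.61790008e-01],
       [ 0.00000000e+00,  0.00000000e+00,  0.00000000e+00,
         1.00000000e+00]])}
```

View pics/top0.png

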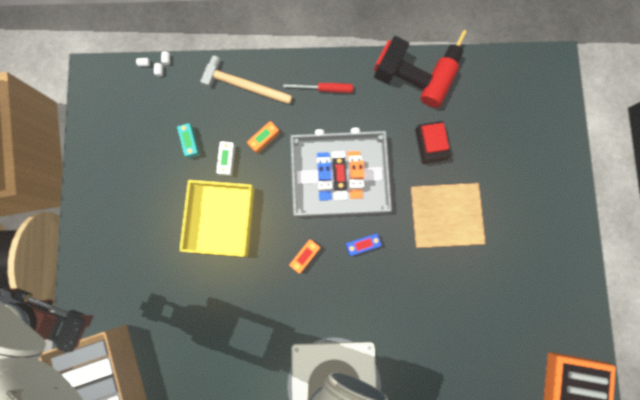

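View pics/side0.png

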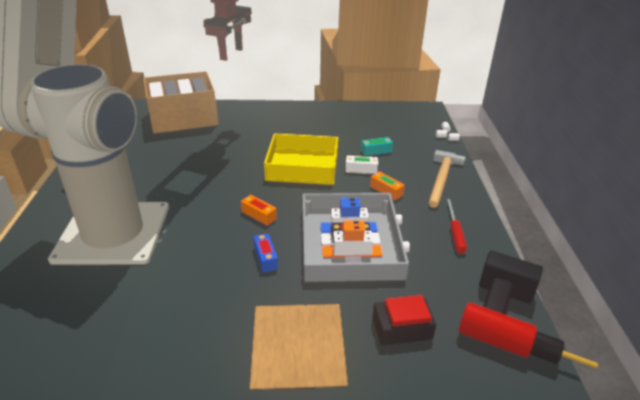

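Top view: white/green fuse_new candidate at (226,158), with turquoise (188,140) and orange (263,137) look-alikes. The old block is at (340,173) between the breakers, with orange/red (305,256) and blue/red (365,244) look-alikes. The bin is at (217,218), the board at (448,215) and the battery at (433,140). An enlarged crop will confirm which is which.

```bash
python3 - <<'E'
from h import *
p=np.load("top0.npz")["p"]
c=cv2.resize(p[110:230,170:410],None,fx=3.3,fy=3.3,interpolation=cv2.INTER_CUBIC); cv2.imwrite("pics/crop1.png",c)
E
```

```text
(no output)
```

View pics/crop1.png

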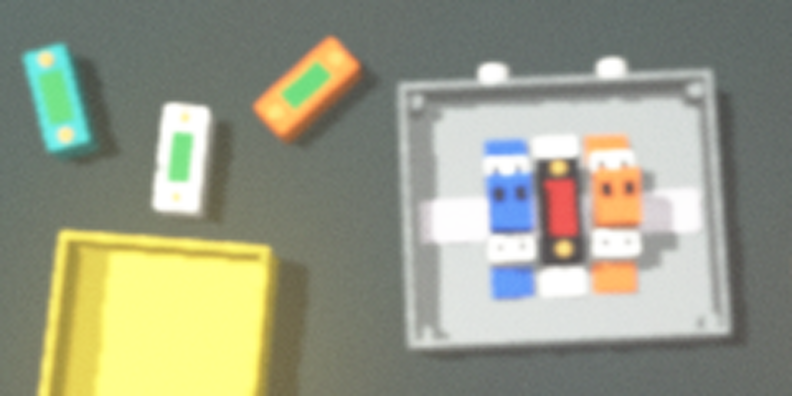

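The crop confirms white/green at crop (182,158) as fuse_new and black/red at (560,208) as fuse_old. The blue breaker and blue bay are on the left, orange on the right. Next I measure them.

```bash
cat >> h.py <<'E'
def mask(p,lo,hi): return cv2.inRange(cv2.cvtColor(p,cv2.COLOR_BGR2HSV),lo,hi)>0
BLUE=((105,110,60),(125,255,255));OR=((6,120,120),(20,255,255));GR=((45,80,80),(80,255,255));RED=((0,150,90),(5,255,255));YEL=((24,120,90),(34,255,255))
def rect(C,m,z):
    "largest blob's min-area rect, pixels cast to height z"
    n,l,s,c=cv2.connectedComponentsWithStats(m.astype(np.uint8)); 
    if n<2: return None
    k=1+np.argmax(s[1:,4]); v,u=np.nonzero(l==k)
    P=np.array([ray(C,a,b,z)[:2] for a,b in zip(u,v)])
    (cx,cy),(w,h),a=cv2.minAreaRect((P*1000).astype(np.float32))
    return f"c=({cx:.1f},{cy:.1f}) size=({w:.1f},{h:.1f}) a={a:.1f} n={len(P)} px=({u.mean():.0f},{v.mean():.0f})"
E
python3 - <<'E'
from h import *
for n in("top",):
    z=np.load(n+"0.npz");p,d=z["p"],z["d"];C=cam(n);P=pts(C,d);Z=P[...,2]
    X,Y=P[...,0],P[...,1]; ok=d>0
    def win(r): m=np.zeros(d.shape,bool); m[r[1]:r[3],r[0]:r[2]]=1; return m
    box=win((285,125,395,220))
    for nm,col in(("blue",BLUE),("orange",OR)):
        m=mask(p,*col)&box
        print(nm,"nose",rect(C,m&(Z>.065),.083),"Z",np.median(Z[m&(Z>.065)]))
        v,u=np.nonzero(m&(Z<.03));
        print("  bay ends z",np.median(Z[v,u]), "x",X[v,u].min(),X[v,u].max())
        for lo in(True,False):
            k=(v<172) if lo else (v>=172); Q=np.array([ray(C,a,b,.011) for a,b in zip(u[k],v[k])]); 
            if len(Q): print("   end",Q.min(0)*1e3,Q.max(0)*1e3,len(Q))
    print("oldred",rect(C,mask(p,*RED)&box,.045))
    m=ok&(Z>.035)&(Z<.055)&win((285,125,395,220)); print("box rim",rect(C,m,.048))
    fw=win((205,132,245,182)); m=ok&(Z>.02)&fw; print("new",rect(C,m,.034),np.median(Z[m])); print(" green",rect(C,mask(p,*GR)&fw,.034))
    bw=win((170,175,262,262)); print("bin",rect(C,mask(p,*YEL)&bw,.0),"rim",rect(C,ok&(Z>.045)&bw,.055))
    w=win((400,175,500,255)); print("board",rect(C,(mask(p,(8,60,100),(28,255,255)))&w,.004))
    w=win((405,110,465,170)); m=ok&(Z>.045)&w; print("batt",rect(C,m,.059))
E
```

```text
blue nose c=(558.1,10.9) size=(31.6,42.8) a=88.5 n=191 px=(324,171) Z 0.08306207446143195
  bay ends z 0.01069825281148288 x 0.49337651101678 0.6259123072198032
   end [615.91834851  -3.90099335  11.        ] [625.09265906  24.36906808  11.        ] 40
   end [493.80258676  -6.03390549  11.        ] [516.37298178  24.72599779  11.        ] 89
orange nose c=(559.8,-74.6) size=(34.3,45.5) a=88.5 n=207 px=(357,169) Z 0.08295092418115628
  bay ends z 0.010904802037879175 x 0.496544387262127 0.6261644213532251
   end [619.18011487 -88.45132802  11.        ] [625.70417386 -60.10972973  11.        ] 33
   end [496.87401964 -92.27007062  11.        ] [517.32327067 -61.40823389  11.        ] 92
oldred c=(560.7,-32.2) size=(19.1,41.5) a=88.5 n=111 px=(340,172)
box rim c=(566.2,-34.2) size=(233.1,259.9) a=1.1 n=950 px=(343,169)
new c=(612.7,279.9) size=(37.8,90.2) a=83.8 n=434 px=(225,158) 0.03401220450302015
 green c=(613.6,282.5) size=(13.8,36.7) a=88.5 n=68 px=(224,157)
bin c=(451.7,309.4) size=(190.1,203.1) a=84.1 n=2325 px=(211,216) rim c=(446.8,299.2) size=(171.1,189.6) a=84.0 n=619 px=(215,217)
board c=(442.4,-329.0) size=(174.2,195.5) a=1.5 n=4414 px=(447,215)
batt c=(640.0,-291.6) size=(100.6,68.6) a=8.2 n=769 px=(435,139)
```

Call:
play_rows(series=[{"jaw": 1,"translation": [0,0,0],"rotation": [0,0,0.118]},{"jaw": 1,"translation": [0,0,0],"rotation": [0,0,0.118]},{"jaw": 1,"translation": [0,0,0],"rotation": [0,0,0.118]},{"jaw": 1,"translation": [0,0,0],"rotation": [0,0,0.118]},{"jaw": 1,"translation": [0,0,0],"rotation": [0,0,0.118]},{"jaw": 1,"translation": [0,0,0],"rotation": [0,0,0.118]},{"jaw": 1,"translation": [0,0,0],"rotation": [0,0,0.118]},{"jaw": 1,"translation": [0,0,0],"rotation": [0,0,0.118]},{"jaw": 1,"translation": [0,0,0],"rotation": [0,0,0.118]},{"jaw": 1,"translation": [0,0,0],"rotation": [0,0,0.118]}], grip_force=25)

```text
time: 0.93
ee_pos: [0.2292, 0.5811, 0.2222]
tool_rot: [0.704, 0.71, -0.0, 0.0]
wrist_force: [0.4, -0.6, -0.1]
finger_gap: 0.0879
grasp_force: 0.0
```

Call:
play_rows(series=[{"jaw": 1,"translation": [-3.6,1.8,0],"rotation": [0,0,0]},{"jaw": 1,"translation": [-3.6,1.8,0],"rotation": [0,0,0]},{"jaw": 1,"translation": [-3.6,1.8,0],"rotation": [0,0,0]},{"jaw": 1,"translation": [-3.6,1.8,0],"rotation": [0,0,0]},{"jaw": 1,"translation": [-3.6,1.8,0],"rotation": [0,0,0]},{"jaw": 1,"translation": [-3.6,1.8,0],"rotation": [0,0,0]},{"jaw": 1,"translation": [-3.6,1.8,0],"rotation": [0,0,0]},{"jaw": 1,"translation": [-3.6,1.8,0],"rotation": [0,0,0]},{"jaw": 1,"translation": [-3.6,1.8,0],"rotation": [0,0,0]},{"jaw": 1,"translation": [-3.6,1.8,0],"rotation": [0,0,0]}])

```text
time: 1.77
ee_pos: [0.415, 0.2222, 0.2226]
tool_rot: [0.702, 0.712, -0.0, -0.0]
wrist_force: [1.0, 0.8, 0.7]
finger_gap: 0.0878
grasp_force: 0.0
```

Call:
play_rows(series=[{"jaw": 1,"translation": [-3.6,1.8,0],"rotation": [0,0,0]},{"jaw": 1,"translation": [-3.6,1.8,0],"rotation": [0,0,0]},{"jaw": 1,"translation": [-3.6,1.8,0],"rotation": [0,0,0]},{"jaw": 1,"translation": [-3.6,1.8,0],"rotation": [0,0,0]},{"jaw": 1,"translation": [-3.6,1.8,0],"rotation": [0,0,0]},{"jaw": 1,"translation": [-3.6,1.8,0],"rotation": [0,0,0]},{"jaw": 1,"translation": [-3.6,1.8,0],"rotation": [0,0,0]},{"jaw": 1,"translation": [0,0,0],"rotation": [0,0,0]},{"jaw": 1,"translation": [0,0,0],"rotation": [0,0,0]}])

```text
time: 2.52
ee_pos: [0.5449, -0.0278, 0.2222]
tool_rot: [0.703, 0.711, -0.0, -0.0]
wrist_force: [0.9, -0.0, -0.4]
finger_gap: 0.0879
grasp_force: 0.0
```

```bash
python3 - <<'E'
from h import *
C=cam("wrist");p,d=env.capture("wrist"); cv2.imwrite("pics/w1.png",p)
Z=pts(C,d)[...,2]
for nm,col in(("blue",BLUE),("orange",OR)):
    m=mask(p,*col)
    print(nm,"nose",rect(C,m&(Z>.065)&(Z<.1),.083)); print("  bay",rect(C,m&(Z>.005)&(Z<.02),.011))
print("red",rect(C,mask(p,*RED),.045))
E
```

```text
blue nose c=(559.7,13.1) size=(44.2,35.7) a=0.7 n=1232 px=(333,151)
  bay c=(504.0,9.8) size=(22.5,34.5) a=0.7 n=405 px=(288,145)
orange nose c=(561.5,-70.1) size=(44.3,39.4) a=0.7 n=1058 px=(332,221)
  bay c=(339.3,69.9) size=(38.8,90.8) a=49.5 n=355 px=(171,94)
red c=(792.8,-22.3) size=(93.7,29.1) a=85.9 n=1604 px=(517,175)
```

View pics/w1.png

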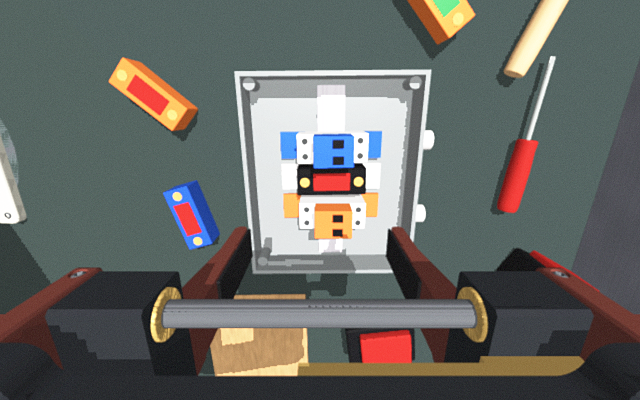

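Call:
play_rows(series=[{"jaw": 1,"translation": [-2.3,0.75,2],"rotation": [0,0,0]},{"jaw": 1,"translation": [-2.3,0.75,3],"rotation": [0,0,0]},{"jaw": 1,"translation": [0,0,3],"rotation": [0,0,0]},{"jaw": 1,"translation": [0,0,3],"rotation": [0,0,0]},{"jaw": 1,"translation": [0,0,2],"rotation": [0,0,0]},{"jaw": 1,"translation": [0,0,1.8],"rotation": [0,0,0]},{"jaw": 1,"translation": [0,0,1.2],"rotation": [0,0,0]},{"jaw": 1,"translation": [0,0,0.6],"rotation": [0,0,0]},{"jaw": 1,"translation": [0,0,0],"rotation": [0,0,0]},{"jaw": 1,"translation": [0,0,0],"rotation": [0,0,0]}])

```text
time: 3.4
ee_pos: [0.5605, -0.0712, 0.0572]
tool_rot: [0.701, 0.713, 0.0, 0.0]
wrist_force: [0.6, -0.6, 0.4]
finger_gap: 0.0879
grasp_force: 0.0
```

Call:
play_rows(series=[{"jaw": -1,"translation": [0,0,0],"rotation": [0,0,0]},{"jaw": -1,"translation": [0,0,0],"rotation": [0,0,0]},{"jaw": -1,"translation": [0,0,0],"rotation": [0,0,0]},{"jaw": -1,"translation": [0,0,0],"rotation": [0,0,0]},{"jaw": -1,"translation": [0,0,0],"rotation": [0,0,0]},{"jaw": -1,"translation": [0,0,0],"rotation": [0,0,0]},{"jaw": -1,"translation": [0,0,0],"rotation": [0,0,0]},{"jaw": -1,"translation": [0,0,0],"rotation": [0,0,0]}])

```text
time: 4.07
ee_pos: [0.5604, -0.0718, 0.0568]
tool_rot: [0.702, 0.712, 0.0, 0.0]
wrist_force: [-0.1, -0.7, 2.1]
finger_gap: 0.0448
grasp_force: 25.0
```

Call:
play_rows(series=[{"jaw": -1,"translation": [0,0,-1],"rotation": [0,0,0]},{"jaw": -1,"translation": [0,0,-2.5],"rotation": [0,0,0]},{"jaw": -1,"translation": [0,0,-3.5],"rotation": [0,0,0]},{"jaw": -1,"translation": [0,0,-3],"rotation": [0,0,0]},{"jaw": -1,"translation": [-1.5,-0.6,0],"rotation": [0,0,0]},{"jaw": -1,"translation": [-2.7,-1.0,0],"rotation": [0,0,0]},{"jaw": -1,"translation": [-3.5,-1.3,0],"rotation": [0,0,0]},{"jaw": -1,"translation": [-3.5,-1.5,0],"rotation": [0,0,0]},{"jaw": -1,"translation": [-3.5,-1.5,0],"rotation": [0,0,0]},{"jaw": -1,"translation": [-3.5,-1.5,0],"rotation": [0,0,0]}])

```text
time: 4.9
ee_pos: [0.4878, -0.2561, 0.1573]
tool_rot: [0.702, 0.713, -0.0, -0.0]
wrist_force: [0.2, -0.2, -2.0]
finger_gap: 0.0446
grasp_force: 25.0
```

Call:
play_rows(series=[{"jaw": -1,"translation": [-3.5,-1.5,0],"rotation": [0,0,0]},{"jaw": -1,"translation": [-3.5,-1.5,0],"rotation": [0,0,0]},{"jaw": -1,"translation": [-3,-1,0],"rotation": [0,0,0]},{"jaw": -1,"translation": [-2,-0.4,0],"rotation": [0,0,0]},{"jaw": -1,"translation": [0,0,0],"rotation": [0,0,0]},{"jaw": -1,"translation": [0,0,0],"rotation": [0,0,0]},{"jaw": -1,"translation": [0,0,3],"rotation": [0,0,0]},{"jaw": -1,"translation": [0,0,3],"rotation": [0,0,0]},{"jaw": -1,"translation": [0,0,2],"rotation": [0,0,0]},{"jaw": -1,"translation": [0,0,0],"rotation": [0,0,0]}])

```text
time: 5.73
ee_pos: [0.4446, -0.3719, 0.0729]
tool_rot: [0.701, 0.713, -0.0, -0.004]
wrist_force: [-0.5, 0.3, -2.4]
finger_gap: 0.0449
grasp_force: 25.0
```

Call:
play_rows(series=[{"jaw": -1,"translation": [0,0,0],"rotation": [0,0,0]},{"jaw": -1,"translation": [0,0,1.2],"rotation": [0,0,0]},{"jaw": -1,"translation": [0,0,0.6],"rotation": [0,0,0]},{"jaw": -1,"translation": [0,0,0.3],"rotation": [0,0,0]},{"jaw": -1,"translation": [0,0,0],"rotation": [0,0,0]},{"jaw": -1,"translation": [0,0,0],"rotation": [0,0,0]}])

```text
time: 6.23
ee_pos: [0.4469, -0.3756, 0.056]
tool_rot: [0.702, 0.712, 0.0, 0.0]
wrist_force: [0.9, -0.4, -1.1]
finger_gap: 0.0449
grasp_force: 25.0
```

Target height is 0.050, so I lower 6 mm and check for contact.

Call:
play_rows(series=[{"jaw": -1,"translation": [0,0,0.4],"rotation": [0,0,0]},{"jaw": -1,"translation": [0,0,0.2],"rotation": [0,0,0]},{"jaw": -1,"translation": [0,0,0],"rotation": [0,0,0]},{"jaw": -1,"translation": [0,0,0],"rotation": [0,0,0]}])

```text
time: 6.57
ee_pos: [0.4469, -0.3756, 0.0498]
tool_rot: [0.702, 0.712, 0.0, 0.0]
wrist_force: [0.5, -0.1, -1.7]
finger_gap: 0.0453
grasp_force: 25.0
```

Call:
play_rows(series=[{"jaw": 1,"translation": [0,0,0],"rotation": [0,0,0]},{"jaw": 1,"translation": [0,0,0],"rotation": [0,0,0]},{"jaw": 1,"translation": [0,0,0],"rotation": [0,0,0]},{"jaw": 1,"translation": [0,0,0],"rotation": [0,0,0]},{"jaw": 1,"translation": [0,0,0],"rotation": [0,0,0]},{"jaw": 1,"translation": [0,0,0],"rotation": [0,0,0]},{"jaw": 1,"translation": [0,0,-3],"rotation": [0,0,0]},{"jaw": 1,"translation": [0,0,-4],"rotation": [0,0,0]},{"jaw": 1,"translation": [0,0,-4],"rotation": [0,0,0]}])

```text
time: 7.32
ee_pos: [0.4459, -0.3748, 0.1599]
tool_rot: [0.702, 0.712, -0.0, -0.002]
wrist_force: [1.1, -0.5, 0.9]
finger_gap: 0.088
grasp_force: 0.0
```

Call:
play_rows(series=[{"jaw": 1,"translation": [3.5,1.05,0],"rotation": [0,0,0]},{"jaw": 1,"translation": [4,1.2,0],"rotation": [0,0,0]},{"jaw": 1,"translation": [4,1.2,0],"rotation": [0,0,0]},{"jaw": 1,"translation": [4,1.2,0],"rotation": [0,0,0]},{"jaw": 1,"translation": [4,1.2,0],"rotation": [0,0,0]},{"jaw": 1,"translation": [4,1.2,0],"rotation": [0,0,0]},{"jaw": 1,"translation": [4,1.2,0],"rotation": [0,0,0]},{"jaw": 1,"translation": [4,1.2,0],"rotation": [0,0,0]},{"jaw": 1,"translation": [4,1.2,0],"rotation": [0,0,0]},{"jaw": 1,"translation": [3,1.09,0],"rotation": [0,0,0]}])

```text
time: 8.15
ee_pos: [0.5583, 0.0135, 0.1598]
tool_rot: [0.701, 0.713, 0.0, -0.0]
wrist_force: [-0.3, 0.1, 0.5]
finger_gap: 0.0878
grasp_force: 0.0
```

Call:
play_rows(series=[{"jaw": 1,"translation": [0,0,0],"rotation": [0,0,0]},{"jaw": 1,"translation": [0,0,0],"rotation": [0,0,0]},{"jaw": 1,"translation": [0,0,0],"rotation": [0,0,0]}])

```text
time: 8.4
ee_pos: [0.5577, 0.0104, 0.1595]
tool_rot: [0.702, 0.713, -0.0, -0.0]
wrist_force: [-0.8, 0.1, -1.1]
finger_gap: 0.088
grasp_force: 0.0
```

Call:
play_rows(series=[{"jaw": 1,"translation": [0.1,0.1,3],"rotation": [0,0,0]},{"jaw": 1,"translation": [0,0,3],"rotation": [0,0,0]},{"jaw": 1,"translation": [0,0,2],"rotation": [0,0,0]},{"jaw": 1,"translation": [0,0,1.6],"rotation": [0,0,0]},{"jaw": 1,"translation": [0,0,0.7],"rotation": [0,0,0]},{"jaw": 1,"translation": [0,0,0],"rotation": [0,0,0]},{"jaw": 1,"translation": [0,0,0],"rotation": [0,0,0]}])

```text
time: 8.98
ee_pos: [0.5591, 0.0106, 0.0569]
tool_rot: [0.702, 0.712, -0.0, -0.0]
wrist_force: [0.5, -0.4, 0.4]
finger_gap: 0.0878
grasp_force: 0.0
```

Call:
play_rows(series=[{"jaw": -1,"translation": [0,0,0],"rotation": [0,0,0]},{"jaw": -1,"translation": [0,0,0],"rotation": [0,0,0]},{"jaw": -1,"translation": [0,0,0],"rotation": [0,0,0]},{"jaw": -1,"translation": [0,0,0],"rotation": [0,0,0]},{"jaw": -1,"translation": [0,0,0],"rotation": [0,0,0]},{"jaw": -1,"translation": [0,0,0],"rotation": [0,0,0]},{"jaw": -1,"translation": [0,0,0],"rotation": [0,0,0]},{"jaw": -1,"translation": [0,0,0],"rotation": [0,0,0]}])

```text
time: 9.65
ee_pos: [0.5593, 0.0116, 0.0569]
tool_rot: [0.702, 0.712, 0.0, 0.0]
wrist_force: [0.1, -0.3, 1.2]
finger_gap: 0.0448
grasp_force: 25.0
```

Call:
play_rows(series=[{"jaw": -1,"translation": [0,0,-1],"rotation": [0,0,0]},{"jaw": -1,"translation": [0,0,-2.5],"rotation": [0,0,0]},{"jaw": -1,"translation": [0,0,-3.5],"rotation": [0,0,0]},{"jaw": -1,"translation": [0,0,-3],"rotation": [0,0,0]},{"jaw": -1,"translation": [-1.5,-0.6,0],"rotation": [0,0,0]},{"jaw": -1,"translation": [-2.7,-1.0,0],"rotation": [0,0,0]},{"jaw": -1,"translation": [-3.5,-1.3,0],"rotation": [0,0,0]},{"jaw": -1,"translation": [-3.5,-1.5,0],"rotation": [0,0,0]},{"jaw": -1,"translation": [-3.5,-1.5,0],"rotation": [0,0,0]},{"jaw": -1,"translation": [-3.5,-1.5,0],"rotation": [0,0,0]}])

```text
time: 10.48
ee_pos: [0.4867, -0.1727, 0.1571]
tool_rot: [0.702, 0.713, -0.0, -0.0]
wrist_force: [0.2, -0.6, -3.1]
finger_gap: 0.0452
grasp_force: 25.0
```

Call:
play_rows(series=[{"jaw": -1,"translation": [-3.5,-1.5,0],"rotation": [0,0,0]},{"jaw": -1,"translation": [-3.5,-1.5,0],"rotation": [0,0,0]},{"jaw": -1,"translation": [-2.7,-1,0],"rotation": [0,0,0]},{"jaw": -1,"translation": [-1.5,-0.4,0],"rotation": [0,0,0]},{"jaw": -1,"translation": [0,0,0],"rotation": [0,0,0]},{"jaw": -1,"translation": [0,0,0],"rotation": [0,0,0]},{"jaw": -1,"translation": [0,0,3],"rotation": [0,0,0]},{"jaw": -1,"translation": [0,0,3],"rotation": [0,0,0]},{"jaw": -1,"translation": [0,0,2],"rotation": [0,0,0]},{"jaw": -1,"translation": [0,0,1],"rotation": [0,0,0]}])

```text
time: 11.32
ee_pos: [0.4444, -0.2818, 0.0644]
tool_rot: [0.701, 0.713, -0.0, -0.002]
wrist_force: [-0.8, 0.2, -2.4]
finger_gap: 0.0448
grasp_force: 25.0
```

Call:
play_rows(series=[{"jaw": -1,"translation": [0,0,0.6],"rotation": [0,0,0]},{"jaw": -1,"translation": [0,0,0.4],"rotation": [0,0,0]},{"jaw": -1,"translation": [0,0,0],"rotation": [0,0,0]},{"jaw": -1,"translation": [0,0,0],"rotation": [0,0,0]},{"jaw": -1,"translation": [0,0,0],"rotation": [0,0,0]}])

```text
time: 11.73
ee_pos: [0.4463, -0.2845, 0.0577]
tool_rot: [0.702, 0.712, 0.0, 0.001]
wrist_force: [0.8, 0.9, -1.8]
finger_gap: 0.0447
grasp_force: 25.0
```

Call:
play_rows(series=[{"jaw": -1,"translation": [0,0,0.5],"rotation": [0,0,0]},{"jaw": -1,"translation": [0,0,0.3],"rotation": [0,0,0]},{"jaw": -1,"translation": [0,0,0],"rotation": [0,0,0]},{"jaw": -1,"translation": [0,0,0],"rotation": [0,0,0]}])

```text
time: 12.07
ee_pos: [0.4461, -0.2847, 0.0493]
tool_rot: [0.702, 0.712, 0.0, 0.001]
wrist_force: [-0.2, -0.2, 3.7]
finger_gap: 0.045
grasp_force: 25.0
```

Call:
play_rows(series=[{"jaw": 1,"translation": [0,0,0],"rotation": [0,0,0]},{"jaw": 1,"translation": [0,0,0],"rotation": [0,0,0]},{"jaw": 1,"translation": [0,0,0],"rotation": [0,0,0]},{"jaw": 1,"translation": [0,0,0],"rotation": [0,0,0]},{"jaw": 1,"translation": [0,0,0],"rotation": [0,0,0]},{"jaw": 1,"translation": [0,0,0],"rotation": [0,0,0]},{"jaw": 1,"translation": [0,0,-3],"rotation": [0,0,0]},{"jaw": 1,"translation": [0,0,-4],"rotation": [0,0,0]},{"jaw": 1,"translation": [0,0,-4],"rotation": [0,0,0]}])

```text
time: 12.82
ee_pos: [0.4445, -0.2835, 0.1589]
tool_rot: [0.702, 0.712, -0.0, -0.002]
wrist_force: [0.8, -0.4, 0.4]
finger_gap: 0.0877
grasp_force: 0.0
```

Call:
play_rows(series=[{"jaw": 1,"translation": [0,0,0],"rotation": [0,0,-0.12]},{"jaw": 1,"translation": [0,0,0],"rotation": [0,0,-0.12]},{"jaw": 1,"translation": [0,0,0],"rotation": [0,0,-0.12]},{"jaw": 1,"translation": [0,0,0],"rotation": [0,0,-0.12]},{"jaw": 1,"translation": [0,0,0],"rotation": [0,0,-0.12]},{"jaw": 1,"translation": [0,0,0],"rotation": [0,0,-0.12]},{"jaw": 1,"translation": [0,0,0],"rotation": [0,0,-0.12]},{"jaw": 1,"translation": [0,0,0],"rotation": [0,0,-0.12]},{"jaw": 1,"translation": [0,0,0],"rotation": [0,0,-0.12]},{"jaw": 1,"translation": [0,0,0],"rotation": [0,0,-0.12]}])

```text
time: 13.65
ee_pos: [0.4454, -0.2841, 0.1586]
tool_rot: [0.174, 0.985, 0.0, -0.0]
wrist_force: [-0.0, -0.0, 0.5]
finger_gap: 0.0876
grasp_force: 0.0
```

Call:
play_rows(series=[{"jaw": 1,"translation": [0,0,0],"rotation": [0,0,-0.12]},{"jaw": 1,"translation": [0,0,0],"rotation": [0,0,-0.12]},{"jaw": 1,"translation": [0,0,0],"rotation": [0,0,-0.12]},{"jaw": 1,"translation": [0,0,0],"rotation": [0,0,0]},{"jaw": 1,"translation": [0,0,0],"rotation": [0,0,0]}])

```text
time: 14.07
ee_pos: [0.4455, -0.2841, 0.1586]
tool_rot: [-0.0, 1.0, 0.0, -0.0]
wrist_force: [0.0, -0.9, 0.3]
finger_gap: 0.0878
grasp_force: 0.0
```

```bash
python3 - <<'E'
from h import *
C=cam("top");p,d=env.capture("top"); cv2.imwrite("pics/t2.png",p[100:270,270:510].repeat(3,0).repeat(3,1))
Z=pts(C,d)[...,2]; P=pts(C,d)
b=np.zeros(d.shape,bool); b[130:215,295:390]=1
print("red",rect(C,mask(p,*RED)&b,.045)); print("blk",rect(C,(d>0)&(Z>.03)&(Z<.07)&b&(abs(P[...,1]+.032)<.05)&(abs(P[...,0]-.56)<.07),.045))
for c in(BLUE,OR):
    print("bay",rect(C,mask(p,*c)&b,.011)); 
E
```

```text
red c=(560.7,-32.1) size=(19.0,41.6) a=88.0 n=117 px=(340,172)
blk c=(559.4,-33.1) size=(89.6,35.6) a=1.6 n=430 px=(340,173)
bay c=(559.5,9.5) size=(131.8,32.8) a=1.1 n=531 px=(324,176)
bay c=(562.3,-76.0) size=(131.2,33.5) a=0.8 n=529 px=(354,175)
```

View pics/t2.png

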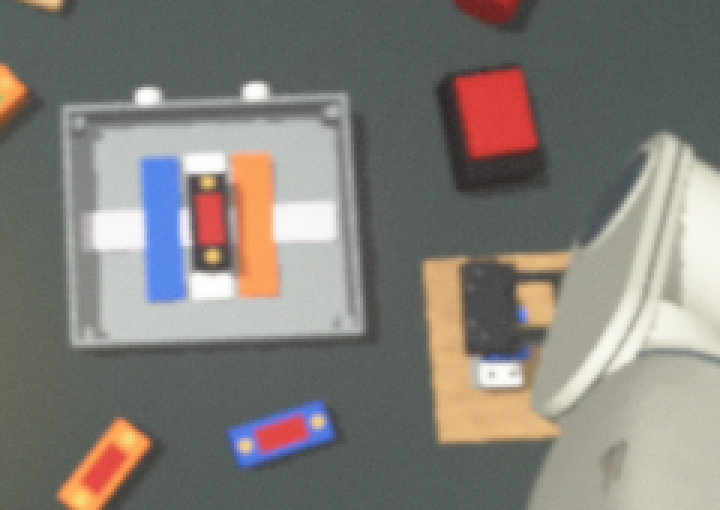

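The box now holds only the old block, at crop (210,220), with all three bays exposed. The blue breaker stands upright on the board at crop (497,370); the arm hides the orange one.

Call:
play_rows(series=[{"jaw": 1,"translation": [-1.4,3.1,0],"rotation": [0,0,0]},{"jaw": 1,"translation": [-1.6,3.5,0],"rotation": [0,0,0]},{"jaw": 1,"translation": [-1.6,3.5,0],"rotation": [0,0,0]},{"jaw": 1,"translation": [-1.6,3.5,0],"rotation": [0,0,0]},{"jaw": 1,"translation": [-1.6,3.5,0],"rotation": [0,0,0]},{"jaw": 1,"translation": [-1.6,3.5,0],"rotation": [0,0,0]},{"jaw": 1,"translation": [-1.2,2.7,0],"rotation": [0,0,0]},{"jaw": 1,"translation": [-0.85,1.8,0],"rotation": [0,0,0]},{"jaw": 1,"translation": [0,0,0],"rotation": [0,0,0]},{"jaw": 1,"translation": [0,0,0],"rotation": [0,0,0]}])

```text
time: 14.95
ee_pos: [0.5591, -0.0319, 0.1585]
tool_rot: [-0.002, 1.0, -0.0, -0.0]
wrist_force: [-0.6, -0.4, -0.1]
finger_gap: 0.0876
grasp_force: 0.0
```

Call:
play_rows(series=[{"jaw": 1,"translation": [0,0,3],"rotation": [0,0,0]},{"jaw": 1,"translation": [0,0,3],"rotation": [0,0,0]},{"jaw": 1,"translation": [0,0,3],"rotation": [0,0,0]},{"jaw": 1,"translation": [0,0,2],"rotation": [0,0,0]},{"jaw": 1,"translation": [0,0,1.8],"rotation": [0,0,0]},{"jaw": 1,"translation": [0,0,0.8],"rotation": [0,0,0]},{"jaw": 1,"translation": [0,0,0.4],"rotation": [0,0,0]},{"jaw": 1,"translation": [0,0,0],"rotation": [0,0,0]},{"jaw": 1,"translation": [0,0,0],"rotation": [0,0,0]}])

```text
time: 15.7
ee_pos: [0.5594, -0.0333, 0.0194]
tool_rot: [-0.002, 1.0, -0.0, 0.0]
wrist_force: [-0.2, 0.5, -0.0]
finger_gap: 0.088
grasp_force: 0.0
```

Call:
play_rows(series=[{"jaw": -1,"translation": [0,0,0],"rotation": [0,0,0]},{"jaw": -1,"translation": [0,0,0],"rotation": [0,0,0]},{"jaw": -1,"translation": [0,0,0],"rotation": [0,0,0]},{"jaw": -1,"translation": [0,0,0],"rotation": [0,0,0]},{"jaw": -1,"translation": [0,0,0],"rotation": [0,0,0]},{"jaw": -1,"translation": [0,0,0],"rotation": [0,0,0]},{"jaw": -1,"translation": [0,0,0],"rotation": [0,0,0]},{"jaw": -1,"translation": [0,0,0],"rotation": [0,0,0]},{"jaw": -1,"translation": [0,0,0],"rotation": [0,0,0]}])

```text
time: 16.45
ee_pos: [0.5589, -0.0327, 0.0186]
tool_rot: [-0.002, 1.0, 0.0, -0.0]
wrist_force: [-0.9, -0.1, -0.5]
finger_gap: 0.0346
grasp_force: 24.8
```

```bash
python3 - <<'E'
from h import *
for n in("top","side"):
    C=cam(n);p,d=env.capture(n);P=pts(C,d);b=(d>0)&(abs(P[...,0]-.442)<.1)&(abs(P[...,1]+.329)<.11)
    for k,c in(("blue",BLUE),("orange",OR)):
        m=mask(p,*c)&b&(P[...,2]>.068); print(n,k,rect(C,m,.076),np.percentile(P[m][:,2],95) if m.any() else '')
E
```

```text
top blue None 
top orange c=(446.8,-378.8) size=(37.5,44.6) a=88.5 n=234 px=(475,210) 0.07967071628359501
side blue c=(443.6,-291.7) size=(40.0,43.3) a=89.6 n=347 px=(299,300) 0.07736650336591218
side orange c=(444.6,-384.8) size=(40.3,43.4) a=89.5 n=450 px=(299,340) 0.07761093734732032
```

Call:
play_rows(series=[{"jaw": -1,"translation": [0,0,-1.5],"rotation": [0,0,0]},{"jaw": -1,"translation": [0,0,-3.5],"rotation": [0,0,0]},{"jaw": -1,"translation": [0,0,-4],"rotation": [0,0,0]},{"jaw": -1,"translation": [0,0,-3],"rotation": [0,0,0]},{"jaw": -1,"translation": [0.7,2.2,0],"rotation": [0,0,0]},{"jaw": -1,"translation": [1.2,3.5,0],"rotation": [0,0,0]},{"jaw": -1,"translation": [1.2,3.5,0],"rotation": [0,0,0]},{"jaw": -1,"translation": [1.2,3.5,0],"rotation": [0,0,0]},{"jaw": -1,"translation": [1.2,3.5,0],"rotation": [0,0,0]},{"jaw": -1,"translation": [1.2,3.5,0],"rotation": [0,0,0]}])

```text
time: 17.38
ee_pos: [0.4901, 0.1653, 0.1386]
tool_rot: [-0.002, 1.0, -0.0, -0.0]
wrist_force: [-0.5, -0.7, -2.1]
finger_gap: 0.0351
grasp_force: 24.8
```

Call:
play_rows(series=[{"jaw": -1,"translation": [1.2,3.5,0],"rotation": [0,0,0]},{"jaw": -1,"translation": [1.2,3.5,0],"rotation": [0,0,0]},{"jaw": -1,"translation": [1.2,3.5,0],"rotation": [0,0,0]},{"jaw": -1,"translation": [0.9,3,0],"rotation": [0,0,0]},{"jaw": -1,"translation": [0,0,0],"rotation": [0,0,0]},{"jaw": -1,"translation": [0,0,0],"rotation": [0,0,0]}])

```text
time: 17.88
ee_pos: [0.4447, 0.3001, 0.1384]
tool_rot: [-0.004, 1.0, -0.0, -0.0]
wrist_force: [-0.3, -0.3, -2.0]
finger_gap: 0.0349
grasp_force: 24.8
```

Call:
play_rows(series=[{"jaw": -1,"translation": [0,0,3],"rotation": [0,0,0]},{"jaw": -1,"translation": [0,0,3],"rotation": [0,0,0]},{"jaw": -1,"translation": [0,0,2.5],"rotation": [0,0,0]},{"jaw": -1,"translation": [0,0,1.8],"rotation": [0,0,0]},{"jaw": -1,"translation": [0,0,0.9],"rotation": [0,0,0]},{"jaw": -1,"translation": [0,0,0],"rotation": [0,0,0]},{"jaw": -1,"translation": [0,0,0],"rotation": [0,0,0]}])

```text
time: 18.47
ee_pos: [0.4459, 0.2981, 0.0267]
tool_rot: [-0.002, 1.0, -0.0, -0.0]
wrist_force: [-0.3, -0.7, -0.8]
finger_gap: 0.0347
grasp_force: 24.8
```

Call:
play_rows(series=[{"jaw": -1,"translation": [0,0,0.8],"rotation": [0,0,0]},{"jaw": -1,"translation": [0,0,0],"rotation": [0,0,0]},{"jaw": 1,"translation": [0,0,0],"rotation": [0,0,0]},{"jaw": 1,"translation": [0,0,0],"rotation": [0,0,0]},{"jaw": 1,"translation": [0,0,0],"rotation": [0,0,0]},{"jaw": 1,"translation": [0,0,0],"rotation": [0,0,0]},{"jaw": 1,"translation": [0,0,0],"rotation": [0,0,0]},{"jaw": 1,"translation": [0,0,0],"rotation": [0,0,0]}])

```text
time: 19.13
ee_pos: [0.4457, 0.2989, 0.0189]
tool_rot: [-0.002, 1.0, 0.0, 0.0]
wrist_force: [-0.1, -0.1, 0.4]
finger_gap: 0.0714
grasp_force: 0.0
```

Call:
play_rows(series=[{"jaw": 1,"translation": [0,0,-4],"rotation": [0,0,0]},{"jaw": 1,"translation": [0,0,-4],"rotation": [0,0,0]},{"jaw": 1,"translation": [0,0,-4],"rotation": [0,0,0]},{"jaw": 1,"translation": [0,0,-4],"rotation": [0,0,0]},{"jaw": 1,"translation": [-2.5,0,0],"rotation": [0,0,0]},{"jaw": 1,"translation": [-3,0,0],"rotation": [0,0,0]},{"jaw": 1,"translation": [-3,0,0],"rotation": [0,0,0]},{"jaw": 1,"translation": [0,0,0],"rotation": [0,0,0.105]},{"jaw": 1,"translation": [0,0,0],"rotation": [0,0,0]},{"jaw": 1,"translation": [0,0,0],"rotation": [0,0,0]}])

```text
time: 19.97
ee_pos: [0.53, 0.2988, 0.1782]
tool_rot: [0.049, 0.999, -0.0, -0.001]
wrist_force: [-0.9, -0.9, 0.4]
finger_gap: 0.0877
grasp_force: 0.0
```

```bash
python3 - <<'E'
from h import *
print(env.read_state()["ee_pos"])
C=cam("wrist");p,d=env.capture("wrist"); cv2.imwrite("pics/w2.png",p)
P=pts(C,d); b=(d>0)&(abs(P[...,0]-.613)<.07)&(abs(P[...,1]-.28)<.045)
m=b&(P[...,2]>.031)&(P[...,2]<.037); print("new",rect(C,m,.034)); print("green",rect(C,mask(p,*GR)&b,.034))
C=cam("top");p,d=env.capture("top");P=pts(C,d)
b=(abs(P[...,0]-.447)<.09)&(abs(P[...,1]-.299)<.08); print("old in bin",rect(C,mask(p,*RED)&b,.039))
E
```

```text
[0.53003089 0.29881092 0.17821327]
new c=(612.2,283.8) size=(34.5,88.4) a=84.2 n=1797 px=(312,249)
green c=(613.8,284.5) size=(19.9,44.6) a=83.5 n=546 px=(313,251)
old in bin None
```

View pics/w2.png

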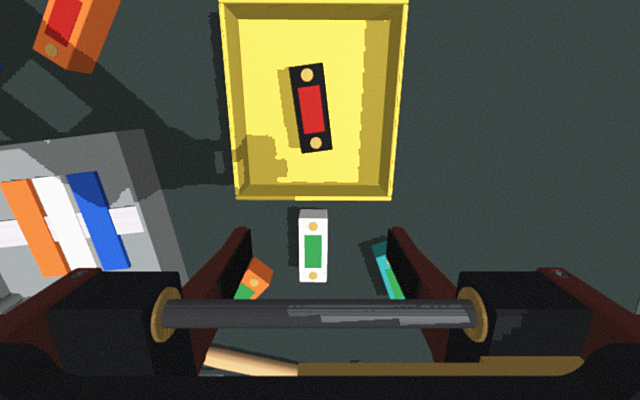

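The old block lies in the bin at (312,108). The new white/green one is at (313,249), with the orange look-alike at (253,280) and the turquoise at (388,270) near its sides, so I approach with a narrower opening.

Call:
play_rows(series=[{"jaw": 0.35,"translation": [-2,-0.2,0],"rotation": [0,0,0]},{"jaw": 0.35,"translation": [-3,-0.2,0],"rotation": [0,0,0]},{"jaw": 0.35,"translation": [-2.3,-0.3,0],"rotation": [0,0,0]},{"jaw": 0.35,"translation": [-1,0,0],"rotation": [0,0,0]},{"jaw": 0.35,"translation": [0,0,3],"rotation": [0,0,0]},{"jaw": 0.35,"translation": [0,0,4],"rotation": [0,0,0]},{"jaw": 0.35,"translation": [0,0,2],"rotation": [0,0,0]},{"jaw": 0.35,"translation": [0,0,0],"rotation": [0,0,0]},{"jaw": 0.35,"translation": [0,0,0],"rotation": [0,0,0]},{"jaw": 0.35,"translation": [0,0,0],"rotation": [0,0,0]}])

```text
time: 20.9
ee_pos: [0.6129, 0.2845, 0.0902]
tool_rot: [0.05, 0.999, 0.0, 0.001]
wrist_force: [0.0, 0.3, 0.1]
finger_gap: 0.0592
grasp_force: 0.0
```

Call:
play_rows(series=[{"jaw": 0.35,"translation": [0,-0.1,3],"rotation": [0,0,0]},{"jaw": 0.35,"translation": [0,0,2.5],"rotation": [0,0,0]},{"jaw": 0.35,"translation": [0,0,1.5],"rotation": [0,0,0]},{"jaw": 0.35,"translation": [0,0,0.8],"rotation": [0,0,0]},{"jaw": 0.35,"translation": [0,0,0.2],"rotation": [0,0,0]},{"jaw": 0.35,"translation": [0,0,0],"rotation": [0,0,0]},{"jaw": 0.35,"translation": [0,0,0],"rotation": [0,0,0]}])

```text
time: 21.48
ee_pos: [0.6134, 0.2833, 0.0101]
tool_rot: [0.05, 0.999, 0.0, 0.001]
wrist_force: [-0.4, 0.3, 0.0]
finger_gap: 0.059
grasp_force: 0.0
```

Call:
play_rows(series=[{"jaw": -1,"translation": [0,0,0],"rotation": [0,0,0]},{"jaw": -1,"translation": [0,0,0],"rotation": [0,0,0]},{"jaw": -1,"translation": [0,0,0],"rotation": [0,0,0]},{"jaw": -1,"translation": [0,0,0],"rotation": [0,0,0]},{"jaw": -1,"translation": [0,0,0],"rotation": [0,0,0]},{"jaw": -1,"translation": [0,0,0],"rotation": [0,0,0]},{"jaw": -1,"translation": [0,0,0],"rotation": [0,0,0]}])

```text
time: 22.07
ee_pos: [0.6126, 0.2829, 0.0092]
tool_rot: [0.05, 0.999, 0.0, 0.0]
wrist_force: [-1.5, -0.4, 5.5]
finger_gap: 0.0349
grasp_force: 25.0
```

Call:
play_rows(series=[{"jaw": -1,"translation": [0,0,-1.5],"rotation": [0,0,0]},{"jaw": -1,"translation": [0,0,-3.5],"rotation": [0,0,0]},{"jaw": -1,"translation": [0,0,-4],"rotation": [0,0,0]},{"jaw": -1,"translation": [0,0,-3],"rotation": [0,0,0]},{"jaw": -1,"translation": [0,0,0],"rotation": [0,0,-0.115]},{"jaw": -1,"translation": [0,0,0],"rotation": [0,0,0]},{"jaw": -1,"translation": [0,0,0],"rotation": [0,0,0]}])

```text
time: 22.65
ee_pos: [0.6118, 0.2826, 0.1289]
tool_rot: [-0.006, 1.0, -0.0, -0.0]
wrist_force: [0.3, 0.1, -2.6]
finger_gap: 0.035
grasp_force: 25.0
```

Call:
play_rows(series=[{"jaw": -1,"translation": [0.4,-2,0],"rotation": [0,0,0]},{"jaw": -1,"translation": [0.6,-3.5,0],"rotation": [0,0,0]},{"jaw": -1,"translation": [0.6,-3.5,0],"rotation": [0,0,0]},{"jaw": -1,"translation": [0.6,-3.5,0],"rotation": [0,0,0]},{"jaw": -1,"translation": [0.6,-3.5,0],"rotation": [0,0,0]},{"jaw": -1,"translation": [0.6,-3.5,0],"rotation": [0,0,0]},{"jaw": -1,"translation": [0.6,-3.5,0],"rotation": [0,0,0]},{"jaw": -1,"translation": [0.6,-3.5,0],"rotation": [0,0,0]},{"jaw": -1,"translation": [0.5,-3,0],"rotation": [0,0,0]},{"jaw": -1,"translation": [0.4,-2,0],"rotation": [0,0,0]}])

```text
time: 23.48
ee_pos: [0.5598, -0.0354, 0.1272]
tool_rot: [-0.005, 1.0, -0.0, -0.002]
wrist_force: [0.4, -0.1, -1.9]
finger_gap: 0.035
grasp_force: 25.0
```

Call:
play_rows(series=[{"jaw": -1,"translation": [0,0,0],"rotation": [0,0,0]},{"jaw": -1,"translation": [0,0,0],"rotation": [0,0,0]},{"jaw": -1,"translation": [0,0,3],"rotation": [0,0,0]},{"jaw": -1,"translation": [0,0,3],"rotation": [0,0,0]},{"jaw": -1,"translation": [0,0,2.5],"rotation": [0,0,0]},{"jaw": -1,"translation": [0,0,1.3],"rotation": [0,0,0]},{"jaw": -1,"translation": [0,0,0],"rotation": [0,0,0]},{"jaw": -1,"translation": [0,0,0],"rotation": [0,0,0]}])

```text
time: 24.15
ee_pos: [0.5615, -0.0321, 0.0301]
tool_rot: [-0.007, 1.0, 0.0, -0.001]
wrist_force: [1.0, 0.3, -1.2]
finger_gap: 0.0349
grasp_force: 25.0
```

Call:
play_rows(series=[{"jaw": -1,"translation": [0,-0.1,0.6],"rotation": [0,0,0]},{"jaw": -1,"translation": [0,0,0.4],"rotation": [0,0,0]},{"jaw": -1,"translation": [0,0,0],"rotation": [0,0,0]},{"jaw": -1,"translation": [0,0,0],"rotation": [0,0,0]}])

```text
time: 24.48
ee_pos: [0.5622, -0.034, 0.0212]
tool_rot: [-0.007, 1.0, -0.0, 0.0]
wrist_force: [-0.0, 0.8, -2.1]
finger_gap: 0.0347
grasp_force: 25.0
```

Call:
play_rows(series=[{"jaw": 1,"translation": [0,0,0],"rotation": [0,0,0]},{"jaw": 1,"translation": [0,0,0],"rotation": [0,0,0]},{"jaw": 1,"translation": [0,0,0],"rotation": [0,0,0]},{"jaw": 1,"translation": [0,0,0],"rotation": [0,0,0]},{"jaw": 1,"translation": [0,0,0],"rotation": [0,0,0]},{"jaw": 1,"translation": [0,0,0],"rotation": [0,0,0]},{"jaw": 1,"translation": [0,0,-3],"rotation": [0,0,0]},{"jaw": 1,"translation": [0,0,-4],"rotation": [0,0,0]},{"jaw": 1,"translation": [0,0,-4],"rotation": [0,0,0]},{"jaw": 1,"translation": [0,0,-3],"rotation": [0,0,0]}])

```text
time: 25.32
ee_pos: [0.5624, -0.0339, 0.1634]
tool_rot: [-0.007, 1.0, -0.0, 0.001]
wrist_force: [1.1, -1.1, 1.2]
finger_gap: 0.0877
grasp_force: 0.0
```

Call:
play_rows(series=[{"jaw": 1,"translation": [0,0,0],"rotation": [0,0,0.12]},{"jaw": 1,"translation": [0,0,0],"rotation": [0,0,0.12]},{"jaw": 1,"translation": [0,0,0],"rotation": [0,0,0.12]},{"jaw": 1,"translation": [0,0,0],"rotation": [0,0,0.12]},{"jaw": 1,"translation": [0,0,0],"rotation": [0,0,0.12]},{"jaw": 1,"translation": [0,0,0],"rotation": [0,0,0.12]},{"jaw": 1,"translation": [0,0,0],"rotation": [0,0,0.12]},{"jaw": 1,"translation": [0,0,0],"rotation": [0,0,0.12]},{"jaw": 1,"translation": [0,0,0],"rotation": [0,0,0.12]},{"jaw": 1,"translation": [0,0,0],"rotation": [0,0,0.12]}])

```text
time: 26.15
ee_pos: [0.5617, -0.0339, 0.1606]
tool_rot: [0.561, 0.828, -0.0, -0.0]
wrist_force: [-0.3, -0.1, 0.5]
finger_gap: 0.0879
grasp_force: 0.0
```

Call:
play_rows(series=[{"jaw": 1,"translation": [0,0,0],"rotation": [0,0,0.12]},{"jaw": 1,"translation": [0,0,0],"rotation": [0,0,0.12]},{"jaw": 1,"translation": [0,0,0],"rotation": [0,0,0.12]},{"jaw": 1,"translation": [0,0,0],"rotation": [0,0,0]},{"jaw": 1,"translation": [0,0,0],"rotation": [0,0,0]}])

```text
time: 26.57
ee_pos: [0.5617, -0.0339, 0.1606]
tool_rot: [0.697, 0.717, -0.0, -0.0]
wrist_force: [-0.1, -0.1, -0.8]
finger_gap: 0.0878
grasp_force: 0.0
```

```bash
python3 - <<'E'
from h import *
C=cam("wrist");p,d=env.capture("wrist"); cv2.imwrite("pics/w3.png",p)
P=pts(C,d);Z=P[...,2]; b=(d>0)&(abs(P[...,0]-.56)<.08)&(abs(P[...,1]+.033)<.1)
print("new top",rect(C,b&(Z>.04)&(Z<.05),.045),"green",rect(C,mask(p,*GR)&b,.045))
for c in(BLUE,OR): print("bay",rect(C,mask(p,*c)&b&(Z<.03),.011))
for n in("top","side"):
    C=cam(n);p,d=env.capture(n);P=pts(C,d);b=(d>0)&(abs(P[...,0]-.442)<.1)&(abs(P[...,1]+.329)<.11)
    for k,c in(("blue",BLUE),("orange",OR)):
        m=mask(p,*c)&b&(P[...,2]>.072); print(n,k,rect(C,m,.076))
E
```

```text
new top c=(563.1,-31.5) size=(87.3,35.5) a=0.4 n=2707 px=(320,190) green c=(563.8,-32.7) size=(44.1,20.8) a=0.5 n=802 px=(321,192)
bay c=(559.7,11.0) size=(134.5,35.3) a=1.1 n=3732 px=(318,145)
bay c=(561.5,-73.6) size=(134.2,36.3) a=1.7 n=2644 px=(317,218)
top blue c=(444.7,-283.0) size=(41.0,32.1) a=4.2 n=153 px=(438,212)
top orange c=(446.8,-379.3) size=(36.6,44.6) a=88.5 n=223 px=(475,210)
side blue c=(443.6,-290.4) size=(37.6,43.4) a=89.6 n=300 px=(299,299)
side orange c=(444.6,-383.8) size=(38.3,43.4) a=89.5 n=415 px=(299,340)
```

View pics/w3.png

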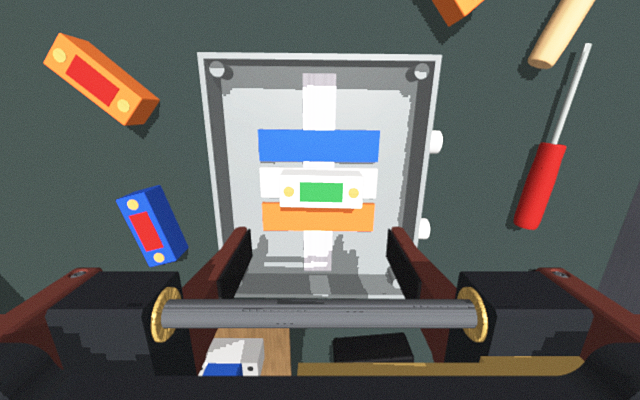

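The new block sits on the white bay at (320,190), centred within about 3 mm. Next is the blue breaker.

Call:
play_rows(series=[{"jaw": 1,"translation": [0,0,0],"rotation": [0,0,0.015]},{"jaw": 1,"translation": [-2.5,-1.2,0],"rotation": [0,0,0]},{"jaw": 1,"translation": [-3.5,-1.7,0],"rotation": [0,0,0]},{"jaw": 1,"translation": [-3.5,-1.7,0],"rotation": [0,0,0]},{"jaw": 1,"translation": [-3.5,-1.7,0],"rotation": [0,0,0]},{"jaw": 1,"translation": [-3.5,-1.7,0],"rotation": [0,0,0]},{"jaw": 1,"translation": [-3.5,-1.7,0],"rotation": [0,0,0]},{"jaw": 1,"translation": [-3,-1.4,0],"rotation": [0,0,0]},{"jaw": 1,"translation": [-1.9,-0.85,0],"rotation": [0,0,0]},{"jaw": 1,"translation": [0,0,0],"rotation": [0,0,0]}])

```text
time: 27.55
ee_pos: [0.4436, -0.2873, 0.1609]
tool_rot: [0.705, 0.709, -0.0, 0.0]
wrist_force: [0.6, 0.3, 0.5]
finger_gap: 0.0879
grasp_force: 0.0
```

Call:
play_rows(series=[{"jaw": 1,"translation": [0,0,0],"rotation": [0,0,0]},{"jaw": 1,"translation": [0,0,3],"rotation": [0,0,0]},{"jaw": 1,"translation": [0,0,3],"rotation": [0,0,0]},{"jaw": 1,"translation": [0,0,2],"rotation": [0,0,0]},{"jaw": 1,"translation": [0,0,1.5],"rotation": [0,0,0]},{"jaw": 1,"translation": [0,0,1],"rotation": [0,0,0]},{"jaw": 1,"translation": [0,0,0],"rotation": [0,0,0]},{"jaw": 1,"translation": [0,0,0],"rotation": [0,0,0]},{"jaw": 1,"translation": [0,0,0],"rotation": [0,0,0]}])

```text
time: 28.3
ee_pos: [0.4457, -0.284, 0.0565]
tool_rot: [0.703, 0.711, 0.0, 0.001]
wrist_force: [-0.1, 0.8, 0.7]
finger_gap: 0.0873
grasp_force: 0.0
```

Call:
play_rows(series=[{"jaw": 1,"translation": [0,0,0.6],"rotation": [0,0,0]},{"jaw": 1,"translation": [0,0,0],"rotation": [0,0,0]},{"jaw": -1,"translation": [0,0,0],"rotation": [0,0,0]},{"jaw": -1,"translation": [0,0,0],"rotation": [0,0,0]},{"jaw": -1,"translation": [0,0,0],"rotation": [0,0,0]},{"jaw": -1,"translation": [0,0,0],"rotation": [0,0,0]},{"jaw": -1,"translation": [0,0,0],"rotation": [0,0,0]},{"jaw": -1,"translation": [0,0,0],"rotation": [0,0,0]},{"jaw": -1,"translation": [0,0,0],"rotation": [0,0,0]},{"jaw": -1,"translation": [0,0,0],"rotation": [0,0,0]}])

```text
time: 29.13
ee_pos: [0.445, -0.2841, 0.0497]
tool_rot: [0.704, 0.711, 0.0, 0.0]
wrist_force: [0.4, -0.1, 0.0]
finger_gap: 0.0444
grasp_force: 25.0
```

Call:
play_rows(series=[{"jaw": -1,"translation": [0,0,-1],"rotation": [0,0,0]},{"jaw": -1,"translation": [0,0,-3],"rotation": [0,0,0]},{"jaw": -1,"translation": [0,0,-4],"rotation": [0,0,0]},{"jaw": -1,"translation": [0,0,-3],"rotation": [0,0,0]},{"jaw": -1,"translation": [0,0,0],"rotation": [0,0,0]},{"jaw": -1,"translation": [0,0,0],"rotation": [0,0,0]}])

```text
time: 29.63
ee_pos: [0.4457, -0.2846, 0.1617]
tool_rot: [0.704, 0.711, 0.0, 0.002]
wrist_force: [-0.4, 1.2, -2.8]
finger_gap: 0.0449
grasp_force: 25.0
```

Call:
play_rows(series=[{"jaw": -1,"translation": [1.5,0.6,0],"rotation": [0,0,0]},{"jaw": -1,"translation": [3,1.2,0],"rotation": [0,0,0]},{"jaw": -1,"translation": [3.6,1.4,0],"rotation": [0,0,0]},{"jaw": -1,"translation": [3.6,1.4,0],"rotation": [0,0,0]},{"jaw": -1,"translation": [3.6,1.4,0],"rotation": [0,0,0]},{"jaw": -1,"translation": [3.6,1.4,0],"rotation": [0,0,0]},{"jaw": -1,"translation": [3.6,1.4,0],"rotation": [0,0,0]},{"jaw": -1,"translation": [3,1.3,0],"rotation": [0,0,0]},{"jaw": -1,"translation": [2.5,1,0],"rotation": [0,0,0]},{"jaw": -1,"translation": [1.5,0.65,0],"rotation": [0,0,0]}])

```text
time: 30.47
ee_pos: [0.5587, 0.0149, 0.1577]
tool_rot: [0.703, 0.711, -0.001, -0.001]
wrist_force: [-0.4, -0.5, -2.1]
finger_gap: 0.0447
grasp_force: 25.0
```

Call:
play_rows(series=[{"jaw": -1,"translation": [0,0,0],"rotation": [0,0,0]},{"jaw": -1,"translation": [0,0,0],"rotation": [0,0,0]},{"jaw": -1,"translation": [0,0,2],"rotation": [0,0,0]},{"jaw": -1,"translation": [0,0,2],"rotation": [0,0,0]},{"jaw": -1,"translation": [0,0,1],"rotation": [0,0,0]},{"jaw": -1,"translation": [0,0,0],"rotation": [0,0,0]},{"jaw": -1,"translation": [0,0,0],"rotation": [0,0,0]}])

```text
time: 31.05
ee_pos: [0.5585, 0.0112, 0.109]
tool_rot: [0.704, 0.71, -0.001, -0.001]
wrist_force: [-0.0, -1.1, -1.8]
finger_gap: 0.0446
grasp_force: 25.0
```

Target z is 0.0568. I add 1 mm in both x and y and go down 5.2 cm.

Call:
play_rows(series=[{"jaw": -1,"translation": [0.1,0.1,1.5],"rotation": [0,0,0]},{"jaw": -1,"translation": [0,0,1.5],"rotation": [0,0,0]},{"jaw": -1,"translation": [0,0,1],"rotation": [0,0,0]},{"jaw": -1,"translation": [0,0,0.6],"rotation": [0,0,0]},{"jaw": -1,"translation": [0,0,0],"rotation": [0,0,0]},{"jaw": -1,"translation": [0,0,0],"rotation": [0,0,0]}])

```text
time: 31.55
ee_pos: [0.5606, 0.013, 0.064]
tool_rot: [0.704, 0.711, 0.0, 0.0]
wrist_force: [-1.4, -0.3, -0.8]
finger_gap: 0.0449
grasp_force: 25.0
```

Call:
play_rows(series=[{"jaw": -1,"translation": [0,0,0.3],"rotation": [0,0,0]},{"jaw": -1,"translation": [0,0,0.2],"rotation": [0,0,0]},{"jaw": -1,"translation": [0,0,0],"rotation": [0,0,0]},{"jaw": -1,"translation": [0,0,0],"rotation": [0,0,0]}])

```text
time: 31.88
ee_pos: [0.5605, 0.0131, 0.0589]
tool_rot: [0.704, 0.711, 0.0, 0.0]
wrist_force: [0.1, 0.0, -1.9]
finger_gap: 0.0451
grasp_force: 25.0
```

Call:
play_rows(series=[{"jaw": -1,"translation": [0,0,0.2],"rotation": [0,0,0]},{"jaw": -1,"translation": [0,0,0],"rotation": [0,0,0]},{"jaw": -1,"translation": [0,0,0],"rotation": [0,0,0]},{"jaw": 1,"translation": [0,0,0],"rotation": [0,0,0]},{"jaw": 1,"translation": [0,0,0],"rotation": [0,0,0]},{"jaw": 1,"translation": [0,0,0],"rotation": [0,0,0]},{"jaw": 1,"translation": [0,0,0],"rotation": [0,0,0]},{"jaw": 1,"translation": [0,0,0],"rotation": [0,0,0]},{"jaw": 1,"translation": [0,0,0],"rotation": [0,0,0]},{"jaw": 1,"translation": [0,0,0],"rotation": [0,0,0]}])

```text
time: 32.72
ee_pos: [0.5604, 0.0131, 0.0567]
tool_rot: [0.704, 0.711, 0.0, 0.0]
wrist_force: [-0.1, -0.6, 0.6]
finger_gap: 0.0864
grasp_force: 0.0
```

Call:
play_rows(series=[{"jaw": 1,"translation": [0,0,-3],"rotation": [0,0,0]},{"jaw": 1,"translation": [0,0,-4],"rotation": [0,0,0]},{"jaw": 1,"translation": [0,0,-4],"rotation": [0,0,0]},{"jaw": 1,"translation": [-2.75,-0.85,0],"rotation": [0,0,0]},{"jaw": 1,"translation": [-3.6,-1.1,0],"rotation": [0,0,0]},{"jaw": 1,"translation": [-3.6,-1.1,0],"rotation": [0,0,0]},{"jaw": 1,"translation": [-3.6,-1.1,0],"rotation": [0,0,0]},{"jaw": 1,"translation": [-3.6,-1.1,0],"rotation": [0,0,0]},{"jaw": 1,"translation": [-3.6,-1.1,0],"rotation": [0,0,0]},{"jaw": 1,"translation": [-3.6,-1.1,0],"rotation": [0,0,0]}])

```text
time: 33.55
ee_pos: [0.4875, -0.2328, 0.1668]
tool_rot: [0.704, 0.711, 0.0, 0.0]
wrist_force: [0.6, -0.1, 0.2]
finger_gap: 0.0874
grasp_force: 0.0
```

Call:
play_rows(series=[{"jaw": 1,"translation": [-3.6,-1.1,0],"rotation": [0,0,0]},{"jaw": 1,"translation": [-3.6,-1.1,0],"rotation": [0,0,0]},{"jaw": 1,"translation": [-3.6,-1.1,0],"rotation": [0,0,0]},{"jaw": 1,"translation": [-3.6,-1,0],"rotation": [0,0,0]},{"jaw": 1,"translation": [0,0,0],"rotation": [0,0,0]},{"jaw": 1,"translation": [0,0,0],"rotation": [0,0,0]},{"jaw": 1,"translation": [0,0,0],"rotation": [0,0,0]}])

```text
time: 34.13
ee_pos: [0.4464, -0.375, 0.1664]
tool_rot: [0.704, 0.71, 0.0, -0.001]
wrist_force: [0.1, -0.0, -0.4]
finger_gap: 0.0881
grasp_force: 0.0
```

```bash
python3 - <<'E'
from h import *
C=cam("top");p,d=env.capture("top");P=pts(C,d);Z=P[...,2]
b=(d>0)&(abs(P[...,0]-.56)<.08)&(abs(P[...,1]+.033)<.1)
print("blue nose",rect(C,mask(p,*BLUE)&b&(Z>.065),.083),np.median(Z[mask(p,*BLUE)&b&(Z>.065)])); print("new",rect(C,mask(p,*GR)&b,.045))
print("orange bay",rect(C,mask(p,*OR)&b,.011))
E
```

```text
blue nose c=(558.1,11.0) size=(31.6,42.8) a=88.4 n=187 px=(324,171) 0.08299125590375439
new c=(564.9,-33.5) size=(16.3,38.7) a=88.5 n=86 px=(340,172)
orange bay c=(561.5,-76.6) size=(133.4,33.1) a=0.8 n=532 px=(355,175)
```

Call:
play_rows(series=[{"jaw": 1,"translation": [0,0,3],"rotation": [0,0,0]},{"jaw": 1,"translation": [0,0,3],"rotation": [0,0,0]},{"jaw": 1,"translation": [0,0,2.5],"rotation": [0,0,0]},{"jaw": 1,"translation": [0,0,2],"rotation": [0,0,0]},{"jaw": 1,"translation": [0,0,0.7],"rotation": [0,0,0]},{"jaw": 1,"translation": [0,0,0],"rotation": [0,0,0]},{"jaw": 1,"translation": [0,0,0],"rotation": [0,0,0]}])

```text
time: 34.77
ee_pos: [0.4474, -0.3749, 0.0551]
tool_rot: [0.703, 0.711, 0.0, -0.0]
wrist_force: [0.9, -1.1, 0.3]
finger_gap: 0.0878
grasp_force: 0.0
```

Call:
play_rows(series=[{"jaw": 1,"translation": [0,0,0.4],"rotation": [0,0,0]},{"jaw": 1,"translation": [0,0,0],"rotation": [0,0,0]},{"jaw": -1,"translation": [0,0,0],"rotation": [0,0,0]},{"jaw": -1,"translation": [0,0,0],"rotation": [0,0,0]},{"jaw": -1,"translation": [0,0,0],"rotation": [0,0,0]},{"jaw": -1,"translation": [0,0,0],"rotation": [0,0,0]},{"jaw": -1,"translation": [0,0,0],"rotation": [0,0,0]},{"jaw": -1,"translation": [0,0,0],"rotation": [0,0,0]},{"jaw": -1,"translation": [0,0,0],"rotation": [0,0,0]},{"jaw": -1,"translation": [0,0,0],"rotation": [0,0,0]}])

```text
time: 35.6
ee_pos: [0.4468, -0.3756, 0.0507]
tool_rot: [0.704, 0.711, -0.0, 0.0]
wrist_force: [0.8, -0.1, 1.1]
finger_gap: 0.0448
grasp_force: 25.0
```

Call:
play_rows(series=[{"jaw": -1,"translation": [0,0,-1],"rotation": [0,0,0]},{"jaw": -1,"translation": [0,0,-3],"rotation": [0,0,0]},{"jaw": -1,"translation": [0,0,-4],"rotation": [0,0,0]},{"jaw": -1,"translation": [0,0,-3],"rotation": [0,0,0]},{"jaw": -1,"translation": [0,0,0],"rotation": [0,0,0]},{"jaw": -1,"translation": [0,0,0],"rotation": [0,0,0]}])

```text
time: 36.1
ee_pos: [0.4476, -0.3763, 0.1629]
tool_rot: [0.704, 0.711, 0.0, 0.002]
wrist_force: [0.1, 0.0, -2.4]
finger_gap: 0.045
grasp_force: 25.0
```

Call:
play_rows(series=[{"jaw": -1,"translation": [1.5,0.6,0],"rotation": [0,0,0]},{"jaw": -1,"translation": [3,1.2,0],"rotation": [0,0,0]},{"jaw": -1,"translation": [3.6,1.4,0],"rotation": [0,0,0]},{"jaw": -1,"translation": [3.6,1.4,0],"rotation": [0,0,0]},{"jaw": -1,"translation": [3.6,1.4,0],"rotation": [0,0,0]},{"jaw": -1,"translation": [3.6,1.4,0],"rotation": [0,0,0]},{"jaw": -1,"translation": [3.6,1.4,0],"rotation": [0,0,0]},{"jaw": -1,"translation": [3.5,1.3,0],"rotation": [0,0,0]},{"jaw": -1,"translation": [2.7,1,0],"rotation": [0,0,0]},{"jaw": -1,"translation": [1.5,0.6,0],"rotation": [0,0,0]}])

```text
time: 36.93
ee_pos: [0.5601, -0.0691, 0.1588]
tool_rot: [0.703, 0.711, -0.001, -0.001]
wrist_force: [0.7, 0.1, -2.1]
finger_gap: 0.0446
grasp_force: 25.0
```

Call:
play_rows(series=[{"jaw": -1,"translation": [0,0,0],"rotation": [0,0,0]},{"jaw": -1,"translation": [0,0,0],"rotation": [0,0,0]},{"jaw": -1,"translation": [0,0,2],"rotation": [0,0,0]},{"jaw": -1,"translation": [0,0,2],"rotation": [0,0,0]},{"jaw": -1,"translation": [0,0,1],"rotation": [0,0,0]},{"jaw": -1,"translation": [0,0,0],"rotation": [0,0,0]},{"jaw": -1,"translation": [0,0,0],"rotation": [0,0,0]},{"jaw": -1,"translation": [0,0,0],"rotation": [0,0,0]}])

```text
time: 37.6
ee_pos: [0.561, -0.0731, 0.1112]
tool_rot: [0.704, 0.71, 0.0, 0.0]
wrist_force: [0.7, 0.9, -1.3]
finger_gap: 0.045
grasp_force: 25.0
```

Call:
play_rows(series=[{"jaw": -1,"translation": [0,0,1.5],"rotation": [0,0,0]},{"jaw": -1,"translation": [0,0,1.5],"rotation": [0,0,0]},{"jaw": -1,"translation": [0,0,1],"rotation": [0,0,0]},{"jaw": -1,"translation": [0,0,0.7],"rotation": [0,0,0]},{"jaw": -1,"translation": [0,0,0],"rotation": [0,0,0]},{"jaw": -1,"translation": [0,0,0],"rotation": [0,0,0]}])

```text
time: 38.1
ee_pos: [0.5609, -0.0725, 0.0639]
tool_rot: [0.704, 0.711, -0.0, -0.0]
wrist_force: [0.7, -0.1, -1.5]
finger_gap: 0.0449
grasp_force: 25.0
```

Call:
play_rows(series=[{"jaw": -1,"translation": [0,0,0.3],"rotation": [0,0,0]},{"jaw": -1,"translation": [0,0,0.2],"rotation": [0,0,0]},{"jaw": -1,"translation": [0,0,0],"rotation": [0,0,0]},{"jaw": -1,"translation": [0,0,0],"rotation": [0,0,0]}])

```text
time: 38.43
ee_pos: [0.5608, -0.0724, 0.0589]
tool_rot: [0.704, 0.711, 0.0, 0.0]
wrist_force: [0.2, 0.4, -3.0]
finger_gap: 0.0448
grasp_force: 25.0
```

Call:
play_rows(series=[{"jaw": -1,"translation": [0,0,0.1],"rotation": [0,0,0]},{"jaw": -1,"translation": [0,0,0],"rotation": [0,0,0]},{"jaw": 1,"translation": [0,0,0],"rotation": [0,0,0]},{"jaw": 1,"translation": [0,0,0],"rotation": [0,0,0]},{"jaw": 1,"translation": [0,0,0],"rotation": [0,0,0]},{"jaw": 1,"translation": [0,0,0],"rotation": [0,0,0]},{"jaw": 1,"translation": [0,0,0],"rotation": [0,0,0]},{"jaw": 1,"translation": [0,0,0],"rotation": [0,0,0]},{"jaw": 1,"translation": [0,0,0],"rotation": [0,0,0]}])

```text
time: 39.18
ee_pos: [0.5608, -0.0724, 0.0577]
tool_rot: [0.704, 0.711, 0.0, 0.0]
wrist_force: [0.4, 0.9, -0.1]
finger_gap: 0.0863
grasp_force: 0.0
```

Call:
play_rows(series=[{"jaw": 1,"translation": [0,0,-3],"rotation": [0,0,0]},{"jaw": 1,"translation": [0,0,-4],"rotation": [0,0,0]},{"jaw": 1,"translation": [0,0,-4],"rotation": [0,0,0]},{"jaw": 1,"translation": [-3,-1,-2],"rotation": [0,0,0]},{"jaw": 1,"translation": [-3.5,-1,-2],"rotation": [0,0,0]},{"jaw": 1,"translation": [-3.5,-1,0],"rotation": [0,0,0]},{"jaw": 1,"translation": [-3.5,-1,0],"rotation": [0,0,0]},{"jaw": 1,"translation": [-3.5,-1,0],"rotation": [0,0,0]},{"jaw": 1,"translation": [-3.5,-1,0],"rotation": [0,0,0]},{"jaw": 1,"translation": [0,0,0],"rotation": [0,0,0]}])

```text
time: 40.02
ee_pos: [0.5014, -0.2831, 0.208]
tool_rot: [0.705, 0.709, -0.001, 0.001]
wrist_force: [-0.7, 0.7, -0.9]
finger_gap: 0.0876
grasp_force: 0.0
```

```bash
python3 - <<'E'
from h import *
C=cam("top");p,d=env.capture("top");P=pts(C,d);Z=P[...,2]; cv2.imwrite("pics/t3.png",cv2.resize(p[120:270,170:410],None,fx=3.3,fy=3.3))
b=(d>0)&(abs(P[...,0]-.56)<.08)&(abs(P[...,1]+.033)<.1)
for c in(BLUE,OR):
    m=mask(p,*c)&b&(Z>.065); print("nose",rect(C,m,.083),np.median(Z[m]))
print("new",rect(C,mask(p,*GR)&b,.045))
E
```

```text
nose c=(558.1,11.0) size=(31.6,42.8) a=88.4 n=187 px=(324,171) 0.08307774726485068
nose c=(558.5,-75.7) size=(31.6,43.2) a=87.7 n=207 px=(357,170) 0.08293962528690216
new c=(564.8,-33.6) size=(16.3,38.8) a=88.0 n=85 px=(340,171)
```

View pics/t3.png

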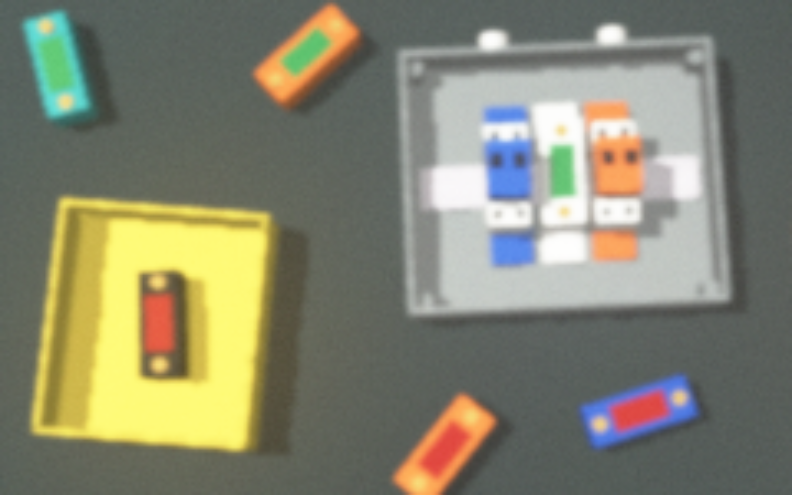

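Both breakers are on their own bays at (508,170) and (617,170), the new block is on the middle bay at (562,170), and the old block is in the bin at (160,322). I measure every offset within about 4 mm, so I hand in.

```bash
python3 -c "
from station import env
print(env.close_job())"
```

```text
the job is handed in; nothing more can be done
None
```

The job is handed in at about 40 s of the 134 s: last camera check shows both breakers on their own colour bays and the new fuse block on the middle bay, each within about 4 mm of centre, and the old block in the yellow bin; the verdict was not shown, and I did not re-measure the battery, though nothing touched it.

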